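Mount a ring transformer on its chassis post

TASK

Fit the ring transformer to the power-supply chassis: thread the yellow insulating spacer down the steel post until it lies flat on the chassis plate, then thread the copper transformer down on top of it, fully home, with its white terminal block facing straight towards the blue terminal strip. Lower the transformer, do not drop it; let go of everything and leave the bottle, the screw tray and the screwdriver where they are.

Things in the scene. Friction and masses are not known exactly. Their poses are not given: they have to be found in the camera images.
- chassis: Aluminium chassis fixed to the bench: plate 240 x 170 mm, 8 mm thick (x -105 to +135 mm, y +-85 mm; rims on the y edges 16 mm high). Origin on the bench under the axis of its upright steel post, z up. Blue terminal strip on the -x side, 88 mm from the post, top 26 mm over the bench; green circuit board from x = +80 mm, parts to 37 mm. Nothing else within 75 mm of the post.
- post_tip (a point): Centre of the post's top, 63 mm above the bench (55 mm above the plate). The post is 18 mm in diameter; its top 10 mm taper to 8 mm.
- strip (a point): Middle of the top of the blue terminal strip (20 mm in chassis x, 90 mm in y), 88 mm from the post on the chassis -x side.
- spacer: Loose yellow plastic insulating ring, 60 mm outer diameter, 26 mm hole, 14 mm thick, about 50 g, lying flat on the bench. Origin: centre of the underside, z up. Its yaw does not matter.
- transformer: Loose copper ring transformer, 64 mm outer diameter, 26 mm hole, 32 mm high, about 0.4 kg, flat on the bench. Origin: centre of the underside, z up. A white terminal block (26 mm wide, 7 to 25 mm up) sticks out on its -x side to 48 mm from the axis; grip across the diameter clear of it, e.g. along y. Mounted right, its x axis points the same way as the chassis x axis.
- terminal (a point): Point in the white terminal block of the transformer: 40 mm from the ring's axis on the transformer's -x side, 16 mm above its underside.
- flux_bottle: White bottle with red cap, 56 mm diameter, 140 mm high, standing. Bystander: leave alone. Origin: centre of the underside.
- screw_tray: Blue open tray with one divider, 100 x 130 mm, 35 mm high. Bystander: leave alone. Origin: centre of the underside.
- screwdriver: Screwdriver with orange handle, 180 mm long, lying on the bench beyond the chassis. Bystander: leave alone. Origin: under about its middle; x along the shaft towards the tip.
Not all that is in view belongs to the job. There is more than one size of the transformer; the one meant has the size given above.

How it is judged (in metres and radians):
On the way, in this order (a step that is already met when the one before it is completed fails the run):
1. the spacer is on the post, flat on the chassis plate (z of spacer in the frame of chassis between 0.005 and 0.011 m and horizontal distance between spacer and chassis below 0.006 m and angle between spacer's own z axis and vertical below 0.08 rad), for 0.2 s.
2. the transformer is on the post, down on the spacer, its terminal block facing the terminal strip (z of transformer in the frame of chassis between 0.019 and 0.025 m and horizontal distance between transformer and chassis below 0.006 m and angle between transformer's own z axis and vertical below 0.08 rad and x of terminal in the frame of chassis below -0.02 m and y of terminal in the frame of chassis between -0.016 and 0.016 m), for 0.2 s.
At the end, for the whole second after the job is handed in: Spacer round the post, underside within 3 mm of the plate; transformer round the post, underside within 3 mm of the spacer's top; both within 6 mm of the post axis, tilt under 0.08 rad, at rest; terminal point on the strip's side, within 16 mm of the line from post to strip (about 20 degrees) (all of step 1 and all of step 2 and linear speed of each of spacer, transformer below 0.02 m/s); the robot touches nothing.
It fails at once if the flux bottle is moved more than 30 mm (distance of flux_bottle from where it was at the start of the episode above 0.03 m).
It fails at once if the screw tray is moved more than 30 mm (distance of screw_tray from where it was at the start of the episode above 0.03 m).
It fails at once if the screwdriver is moved more than 30 mm (distance of screwdriver from where it was at the start of the episode above 0.03 m).
It fails at once if the transformer is dropped (falls at over 0.45 m/s out of the fingers, that is from more than about 10 mm) (linear speed of transformer above 0.45 m/s and contact force between the fingers and transformer below 0.05 N).
It also fails if it takes over 51 s, if anything falls off the work surface, if the arm or the gripper's body presses on something with over 40 N, if the wrist force passes 120 N, or if a joint passes its speed limit or range.

ROBOT

A 6-joint arm with a two-finger parallel gripper is mounted at the origin on the work surface. World frame = base frame: x ahead of the robot, y to its left, z up, the work surface at z = 0. Lengths are in m, angles in degrees, forces in N, time in s.
With the tool pointing down it reaches from about 0.3 to 0.75 m from the base axis. Payload 8.5 kg.
Tool frame: the origin (TCP) lies midway between the tips of the shut fingers; the grasp point (between the pads) lies 19 mm behind it (env.grasp_offset is the distance from the TCP to the grasp point, in m); z points along the fingers, y is the line along which they close (so a half turn about z gives the same grasp; the last joint's range is limited). The gripper opens to 85 mm and grips with 20 to 120 N. Pads are 22 mm wide; open, the fingers measure 114 mm over their backs; the gripper's body (76 mm by 85 mm) begins 54 mm behind the grasp point. The pads swing forward as they close: fully open they stand 13 mm farther back than shut.
Start: joints at [-88.482, 21.807, 74.336, -0, 83.858, -12.336], TCP at [0.132, -0.534, 0.231] pointing down, gripper open.
Joint ranges: [-178.18, 178.18], [-50.72, 133.34], [12.68, 142.11], [-81.47, 261.47], [9.98, 163.14], [-165.26, 165.26]. Speed limits (degrees/s): [136.94, 136.94, 180, 180, 180, 180].

INTERFACE

Orientations are given as a 3x3 rotation matrix whose columns are the frame's x, y, z axes.
In Python, from rig import env gives the robot as it stands.
- The arm moves only by the tool servo_tool, never from a script. Its argument "deltas" is text: rows parted by semicolons, each of 7 numbers parted by spaces: the opening, from 0 (shut) to 1 (fully open), then the shift along the tool's x, y, z in mm, then the turn, a rotation vector about the tool's x, y, z in rad. A call has 1 to 8 rows; each row shifts and turns the commanded pose from where the row before left it, along the tool's axes as they then stand; what a row does not reach is not made up. A row lasts 1/12 s, in which the tool goes at most 41.7 mm and 7.16 degrees, less where a joint would pass 70% of its speed; a pose out of reach is approached as far as the arm can. A call is refused whole if a number of a shift passes 41.7 or a number of a turn 0.125, either way. A call with a gripper value outside its range is refused whole. The fingers move at their own pace and stop on an object; "newtons" is the grip in N (left out, the last holds). Time passes only in rows, so rows that do not move let the fingers close. It gives the time, the measured TCP pose, the force, the opening and the grip force at its end, in the units of the state.
- env.observe(): the state, without advancing time (a new reading comes with each control period).
- env.get_image(name): name is "scene" or "top"; returns a dict with "img" (480x640x3 uint8, red, green, blue), "depth" (480x640 float32, m along the optical axis (not along the pixel's ray), 0 where there is no reading), "camera_matrix" (3x3 intrinsics, pixels), "D" ([k1, k2, p1, p2, k3] as OpenCV has them; the pictures are not rectified), "world_to_cam" (4x4, takes a point from world to camera coordinates). Camera axes: x right, y down, z forward; pixel columns grow to the right and rows downward; lengths in m; the calibration is good to about 2 mm. A picture is of the moment at which its call begins.
- env.close_job(): hands the job in; it is judged then, once.
Trained networks look in a picture, given as the dict that the camera call returned (one of the last four; its "shot" number tells which), for a name from the list of things; names that differ only in an ending like _2 or _b are one class to them, and where a whole thing is asked for, a point or a joint stands for the part that bears it (a point fixed in the world has none). Each returns a list of dicts, best first, with "conf" (0 to 1); they miss things now and then, are a little off and sometimes report something else, mostly with a low value. They report only what shows in the picture. A call takes as long as a camera call. They do not tell look-alikes from the thing itself.
- env.spot_in(name, picture): "bbox" ([centre column, centre row, width, height] in pixels, round what is visible of it).
- env.spot_point(name, picture): "uv" ([column, row] in pixels: a listed point, or the origin of a listed thing).
The state is a dict: "time_s": time; "q": joint angles; "qvel": joint speeds; "joint_efforts": joint torques, N m; "position": TCP position; "tool_rot": TCP orientation; "ft_force": force on the tool from outside, world axes, zero at the start; "wrist_torque": the same for the moment, N m; "grip_width": finger opening in m; "gripper_force": force on a finger pad.
Only numpy, scipy, OpenCV 4.12 (cv2) and the standard library are available. Lean on these libraries where they do the work, as an engineer would, in place of code of your own. Each camera call takes 0.05 s, during which the arm holds its last target. There are 200 camera calls.

## Working session

There is one attempt and no reset: what is moved stays moved. The work goes in short steps, Python scripts to look and compute and a tool call to move; the robot and the scene stay as the last step left them, time stands still between calls to the robot, and variables do not carry over. Pictures are saved under pics/ and viewed, at most 10 in all, crops included, and the job is handed in when it is done.

Besides the shell and the picture viewer there is one more tool, called after ">>>" as a command line: name --argument value ..., lists and objects as JSON in quotes. servo_tool: Moves the arm, as the interface text tells. Its arguments: {"type":"object","properties":{"deltas":{"type":"string"},"newtons":{"type":"number"}},"required":["deltas"]}

```bash
mkdir -p pics; ls
cat > h.py <<'E'
import numpy as np, cv2
from rig import env
def ray(p,uv):
    K,D,T=np.array(p["camera_matrix"]),np.array(p["D"]),np.array(p["world_to_cam"])
    n=cv2.undistortPoints(np.array(uv,float).reshape(-1,1,2),K,D).reshape(-1,2)
    d=np.c_[n,np.ones(len(n))]; R=T[:3,:3]
    return -R.T@T[:3,3], d@R
def onz(p,uv,z):
    o,d=ray(p,uv); return o+d*((z-o[2])/d[:,2])[:,None]
def cloud(p):
    v,u=np.mgrid[0:480,0:640]; o,d=ray(p,np.stack([u,v],-1).reshape(-1,2))
    return (o+d*p["depth"].reshape(-1,1)).reshape(480,640,3)
E
python3 - <<'E'
from h import *
s=env.observe(); print(s["time_s"],s["position"],s["tool_rot"],env.grasp_offset)
for n in("top","scene"):
    p=env.get_image(n); cv2.imwrite(f"pics/{n}0.png",p["img"][:,:,::-1]); np.save(n+"c.npy",cloud(p))
    for t in("spacer","transformer","chassis","flux_bottle","screw_tray","screwdriver"):
        print(n,t,[(np.round(b["bbox"]).tolist(),round(b["conf"],2)) for b in env.spot_in(t,p)][:4])
    for t,z in(("post_tip",.063),("strip",.026),("terminal",.016),("spacer",0),("transformer",0)):
        print(n,t,[(np.round(b["uv"]).tolist(),round(b["conf"],2),np.round(onz(p,b["uv"],z)[0],4)) for b in env.spot_point(t,p)][:4])
E
```

```text
pics
0.0 [ 0.13170685 -0.53370042  0.23070397] [[ 9.70903246e-01  2.39472098e-01 -3.67808807e-05]
 [ 2.39471891e-01 -9.70902178e-01  1.47459668e-03]
 [ 3.17414123e-04 -1.44049869e-03 -9.99998912e-01]] 0.0187
top spacer [([187.0, 284.0, 28.0, 24.0], 0.7)]
top transformer [([416.0, 346.0, 46.0, 34.0], 0.89), ([472.0, 275.0, 38.0, 46.0], 0.57), ([412.0, 293.0, 27.0, 30.0], 0.55)]
top chassis [([273.0, 234.0, 95.0, 109.0], 0.58), ([414.0, 294.0, 25.0, 32.0], 0.33)]
top flux_bottle [([194.0, 161.0, 27.0, 26.0], 0.89)]
top screw_tray [([418.0, 158.0, 60.0, 55.0], 0.84)]
top screwdriver [([274.0, 152.0, 71.0, 18.0], 0.81)]
top post_tip [([269.0, 236.0], 0.97, array([0.5488, 0.0489, 0.063 ])), ([197.0, 167.0], 0.54, array([0.7122, 0.2312, 0.063 ]))]
top strip [([256.0, 271.0], 0.72, array([0.4661, 0.0802, 0.026 ]))]
top terminal [([461.0, 260.0], 0.91, array([ 0.5108, -0.4285,  0.016 ])), ([436.0, 346.0], 0.73, array([ 0.2971, -0.3664,  0.016 ])), ([416.0, 304.0], 0.56, array([ 0.3969, -0.3178,  0.016 ])), ([200.0, 167.0], 0.56, array([0.726 , 0.2351, 0.016 ]))]
top spacer [([186.0, 283.0], 
[... 472 characters left out ...]
ray [([310.0, 395.0, 89.0, 81.0], 0.73)]
scene screwdriver [([443.0, 293.0, 65.0, 41.0], 0.62)]
scene post_tip [([350.0, 213.0], 0.74, array([0.5093, 0.0471, 0.063 ])), ([362.0, 221.0], 0.63, array([0.5482, 0.0484, 0.063 ]))]
scene strip [([349.0, 212.0], 0.58, array([0.4738, 0.0815, 0.026 ]))]
scene terminal [([193.0, 285.0], 0.65, array([ 0.4031, -0.313 ,  0.016 ])), ([146.0, 268.0], 0.56, array([ 0.2858, -0.3608,  0.016 ]))]
scene spacer [([384.0, 183.0], 0.84, array([0.4347, 0.2494, 0.    ]))]
scene transformer [([202.0, 296.0], 0.89, array([ 0.4273, -0.3098,  0.    ])), ([168.0, 264.0], 0.85, array([ 0.2928, -0.3107,  0.    ])), ([159.0, 344.0], 0.6, array([ 0.4726, -0.4458,  0.    ]))]
```

Run:
```python
import cv2,numpy as np
a=cv2.imread("pics/top0.png"); 
cv2.imwrite("pics/crop0.png",cv2.resize(a[240:380,370:510],(560,560),interpolation=cv2.INTER_CUBIC))
for n,bs in(("top",((416,346),(472,275),(412,293),(187,284),(273,236))),("scene",((164,260),(160,337),(202,293),(384,181)))):
    c=np.load(n+"c.npy")
    for u,v in bs:
        q=c[v-30:v+30,u-30:u+30].reshape(-1,3); q=q[(q[:,2]>.006)&(q[:,2]<.3)]
        zt=np.percentile(q[:,2],90); 
        for lo,hi in((zt-.006,zt+.006),):
            m=q[(q[:,2]>lo)&(q[:,2]<hi)].astype(np.float32)
            (x,y),r=cv2.minEnclosingCircle(m[:,:2].copy()); print(n,(u,v),"zt",zt.round(4),"circle",round(x,4),round(y,4),round(r,4),"ext",np.ptp(m[:,:2],axis=0).round(3),len(m))
```

```text
top (416, 346) zt 0.0458 circle 0.296 -0.318 0.05 ext [0.081 0.098] 697
top (472, 275) zt 0.0458 circle 0.4716 -0.4485 0.0513 ext [0.095 0.083] 642
top (412, 293) zt 0.0357 circle 0.4251 -0.309 0.0374 ext [0.073 0.063] 388
top (187, 284) zt 0.018 circle 0.4276 0.2499 0.03 ext [0.057 0.057] 291
top (273, 236) zt 0.0139 circle 0.5615 0.0441 0.0965 ext [0.152 0.151] 1889
scene (164, 260) zt 0.0437 circle 0.2933 -0.318 0.0504 ext [0.09  0.097] 701
scene (160, 337) zt 0.0436 circle 0.4731 -0.4451 0.0535 ext [0.093 0.084] 1000
scene (202, 293) zt 0.0333 circle 0.4002 -0.3088 0.0667 ext [0.132 0.064] 541
scene (384, 181) zt 0.0254 circle 0.4781 0.1111 0.0179 ext [0.028 0.035] 72
```

View pics/top0.png

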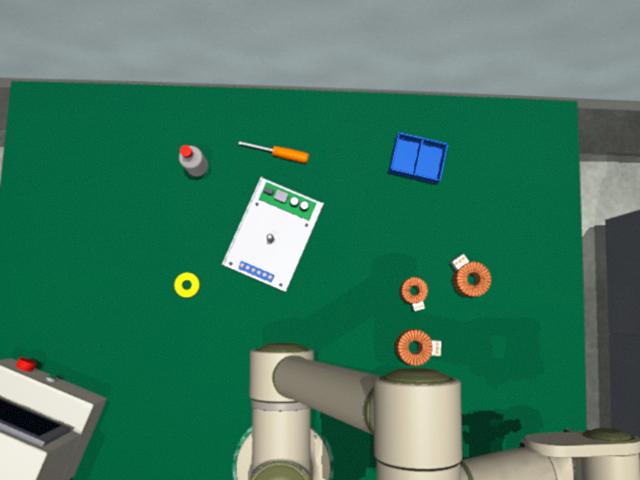

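View pics/scene0.png

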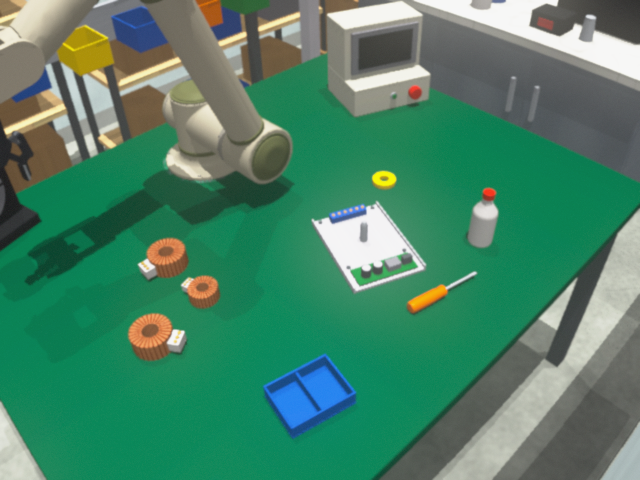

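View pics/crop0.png

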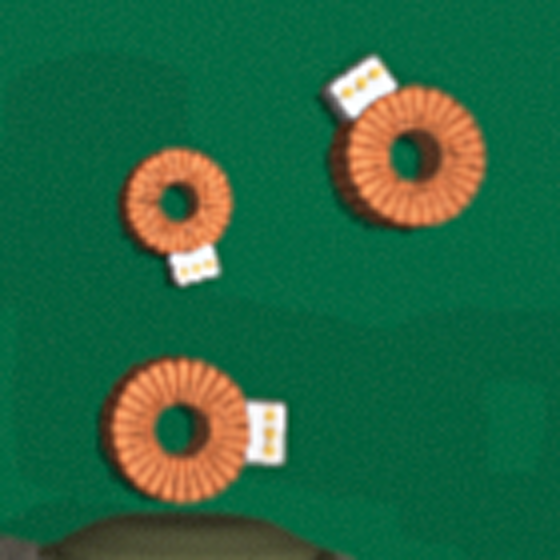

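Three copper rings in the top view: (415,347) and (472,279) are about 84 mm wide and 42 mm high. (414,290) is about 64 mm wide and 32 mm high, so it fits the description and the enlarged crop confirms it. Its block points down-image, at (418,306). The spacer is at (187,285) and the post at (269,238).

```bash
cat > m.py <<'E'
from h import *
def masks(p):
    h=cv2.cvtColor(p["img"],cv2.COLOR_RGB2HSV); H,S,V=[h[...,i].astype(int) for i in range(3)]
    return dict(yel=(H>22)&(H<35)&(S>150)&(V>100), cop=(H<20)&(S>90)&(V>60), white=(S<70)&(V>150), blue=(H>105)&(H<125)&(S>100))
def pts(m,box):
    u,v,w=box; k=np.zeros_like(m); k[v-w:v+w,u-w:u+w]=m[v-w:v+w,u-w:u+w]; y,x=np.nonzero(k); return np.c_[x,y].astype(float)
E
python3 - <<'E'
from m import *
from scipy.optimize import least_squares
B={"top":dict(sp=(187,284,20),tr=(413,291,18),tm=(418,306,10),st=(256,271,25)),"scene":dict(sp=(384,180,18),tr=(203,292,21),tm=(188,284,9),st=(348,213,22))}
def circ(P,R):
    f=cv2.convexHull(P.astype(np.float32)).reshape(-1,2)
    s=least_squares(lambda a:np.hypot(f[:,0]-a[0],f[:,1]-a[1])-a[2],[*P.mean(0),R],loss="soft_l1",f_scale=.001); return s.x.round(4)
for n in B:
    p=env.get_image(n); M=masks(p); c=cloud(p)
    q=onz(p,pts(M["yel"],B[n]["sp"]),.014); print(n,"sp",circ(q[:,:2],.03))
    m=M["cop"]; P=pts(m,B[n]["tr"]); pc=c[P[:,1].astype(int),P[:,0].astype(int)]; P=P[pc[:,2]>.026]
    q=onz(p,P,.032); t=circ(q[:,:2],.032); print(n,"tr",t,len(P))
    P=pts(M["white"],B[n]["tm"]); q=onz(p,P,.025)[:,:2].mean(0); print(n,"tm",q.round(4),len(P),"dir",np.degrees(np.arctan2(*(q-t[:2])[::-1])).round(1),np.hypot(*(q-t[:2])).round(3))
    P=pts(M["blue"],B[n]["st"]); q=onz(p,P,.026)[:,:2]; r=cv2.minAreaRect(q.astype(np.float32)*1000); print(n,"st",q.mean(0).round(4),r)
    g=c[(c[...,2]>.045)&(c[...,2]<.075)&(np.hypot(c[...,0]-.549,c[...,1]-.049)<.025)]; print("postcloud",g.mean(0).round(4),len(g))
    w=c[M["white"]&(c[...,2]>.004)&(c[...,2]<.022)&(np.hypot(c[...,0]-.549,c[...,1]-.049)<.16)][:,:2].astype(np.float32)*1000; print("plate",cv2.minAreaRect(w))
    for k in range(2):
        print([(np.round(b["uv"],1).tolist(),round(b["conf"],2),onz(p,b["uv"],.063)[0].round(4)) for b in env.spot_point("post_tip",p)][:2]); p=env.get_image(n)
    cv2.imwrite("pics/post_%s.png"%n,cv2.resize(p["img"][205:255,240:300] if n=="top" else p["img"][205:255,335:395],(720,600))[:,:,::-1])
E
```

```text
top sp [0.4284 0.2502 0.0308]
top tr [ 0.4305 -0.3086  0.0317] 440
top tm [ 0.3941 -0.3213] 76 dir -160.8 0.039
top st [0.4663 0.0809] ((466.5393981933594, 80.71395874023438), (88.51509094238281, 19.215911865234375), 69.08086395263672)
postcloud [0.5477 0.0491 0.0585] 43
plate ((564.0333862304688, 44.408226013183594), (174.48020935058594, 242.33551025390625), 68.8182601928711)
[([272.1, 236.4], 0.65, array([0.5486, 0.0417, 0.063 ]))]
[([269.0, 236.0], 0.76, array([0.5493, 0.0492, 0.063 ]))]
scene sp [0.4368 0.2476 0.0341]
scene tr [ 0.435  -0.3099  0.0327] 516
scene tm [ 0.3943 -0.3232] 64 dir -161.9 0.043
scene st [0.4765 0.0743] ((474.9234313964844, 77.07290649414062), (92.36613464355469, 32.466644287109375), 68.74586486816406)
postcloud [0.5534 0.0469 0.0556] 66
plate ((564.6557006835938, 45.62681579589844), (174.06643676757812, 248.77293395996094), 68.70879364013672)
[([364.7, 222.7], 0.75, array([0.5557, 0.0478, 0.063 ])), ([306.9, 398.3], 0.3, array([ 0.7956, -0.3432,  0.063 ]))]
[([364.5, 223.2], 0.7, array([0.5566, 0.0462, 0.063 ]))]
```

>>> servo_tool --deltas "1 28 -29 0 0 0 0.121; 1 28 -29 0 0 0 0.121; 1 28 -29 0 0 0 0; 1 28 -29 0 0 0 0; 1 28 -29 0 0 0 0; 1 28 -29 0 0 0 0; 1 20 -36 0 0 0 0; 1 10 -40 0 0 0 0" --newtons 40

```text
time_s: 2.37
position: [0.3198, -0.2738, 0.2313]
tool_rot: [[1.0, 0.0, 0.001], [0.0, -1.0, -0.0], [0.001, 0.0, -1.0]]
ft_force: [0.8, -0.8, 0.4]
grip_width: 0.0852
gripper_force: 0.0
```

>>> servo_tool --deltas "1 10 -40 0 0 0 0; 1 10 -40 0 0 0 0; 1 10 -40 0 0 0 0; 1 10 -40 0 0 0 0; 1 10 -40 0 0 0 0; 1 10 -40 0 0 0 0; 1 10 -40 0 0 0 0; 1 10 -40 0 0 0 0"

```text
time_s: 3.03
position: [0.3983, 0.0471, 0.2317]
tool_rot: [[1.0, -0.0, 0.001], [-0.0, -1.0, -0.0], [0.001, 0.0, -1.0]]
ft_force: [1.5, -0.4, -0.3]
grip_width: 0.0853
gripper_force: 0.0
```

>>> servo_tool --deltas "1 5 -38 10 0 0 0; 1 5 -38 20 0 0 0; 1 5 -38 20 0 0 0; 1 5 -38 20 0 0 0; 1 0 -20 30 0 0 0; 1 0 0 30 0 0 0; 1 0 0 0 0 0 0; 1 0 0 0 0 0 0"

```text
time_s: 3.7
position: [0.4174, 0.2128, 0.1033]
tool_rot: [[1.0, 0.0, -0.002], [0.0, -1.0, -0.001], [-0.002, 0.001, -1.0]]
ft_force: [-0.4, -0.4, 0.8]
grip_width: 0.0853
gripper_force: 0.0
```

>>> servo_tool --deltas "1 6 -20 15 0 0 0; 1 5 -17 20 0 0 0; 1 0 0 20 0 0 0; 1 0 0 10 0 0 0; 1 0 0 0 0 0 0; 1 0 0 0 0 0 0"

```text
time_s: 4.2
position: [0.43, 0.2495, 0.0401]
tool_rot: [[1.0, -0.001, 0.002], [-0.001, -1.0, 0.001], [0.002, -0.001, -1.0]]
ft_force: [0.3, -0.7, 0.4]
grip_width: 0.0853
gripper_force: 0.0
```

>>> servo_tool --deltas "1 -1 0 20 0 0 0; 1 0 0 14 0 0 0; 1 0 0 6 0 0 0; 1 0 0 0 0 0 0; 1 0 0 0 0 0 0"

```text
time_s: 4.62
position: [0.4287, 0.2498, -0.0003]
tool_rot: [[1.0, -0.001, 0.002], [-0.001, -1.0, 0.0], [0.002, -0.0, -1.0]]
ft_force: [0.0, -0.7, -0.3]
grip_width: 0.0851
gripper_force: 0.0
```

>>> servo_tool --deltas "0.5 0 0 0 0 0 0; 0.5 0 0 0 0 0 0; 0.5 0 0 0 0 0 0; 0.5 0 0 0 0 0 0; 0.5 0 0 0 0 0 0; 0.5 0 0 0 0 0 0; 0.5 0 0 0 0 0 0; 0.5 0 0 0 0 0 0" --newtons 40

```text
time_s: 5.28
position: [0.4284, 0.25, 0.0001]
tool_rot: [[1.0, -0.0, 0.002], [-0.0, -1.0, 0.001], [0.002, -0.001, -1.0]]
ft_force: [-2.4, -1.4, 13.0]
grip_width: 0.0583
gripper_force: 39.9
```

>>> servo_tool --deltas "0.4 0 0 -2 0 0 0; 0.4 0 0 -5 0 0 0; 0.4 0 0 -20 0 0 0; 0.4 0 0 -35 0 0 0; 0.4 0 0 -40 0 0 0; 0.4 0 0 -20 0 0 0; 0.4 0 0 0 0 0 0; 0.4 0 0 0 0 0 0"

```text
time_s: 5.95
position: [0.428, 0.25, 0.1215]
tool_rot: [[1.0, -0.0, 0.002], [-0.0, -1.0, 0.001], [0.002, -0.001, -1.0]]
ft_force: [0.5, -0.1, -1.2]
grip_width: 0.058
gripper_force: 43.1
```

Run:
```python
from m import *
s=env.observe(); print(s["position"],s["grip_width"],s["ft_force"])
for n in("top","scene"):
    p=env.get_image(n); m=masks(p)["yel"].astype(np.uint8); k,l,st,ce=cv2.connectedComponentsWithStats(m)
    i=[j for j in range(1,k) if st[j,4]>30]; print(n,[(st[j].tolist(),ce[j].round(1)) for j in i])
    if n=="scene":
        c=max(i,key=lambda j:st[j,4]) if i else 0; u,v=(ce[c] if i else (400,150)); u,v=int(u),int(v)
        cv2.imwrite("pics/g1.png",cv2.resize(p["img"][max(v-60,0):v+60,u-80:u+80],(640,480),interpolation=cv2.INTER_CUBIC)[:,:,::-1])
    C=cloud(p); q=C[m>0]; q=q[np.isfinite(q).all(1)]; print(np.percentile(q,[2,50,98],axis=0).round(4))
```

```text
[0.4280267  0.24998192 0.12154171] 0.05797856216452897 [ 0.54973769 -0.11673687 -1.17377259]
top []
[[0.4464 0.0607 0.0295]
 [0.4617 0.0883 0.0303]
 [0.4745 0.2168 0.1319]]
scene [([53, 26, 61, 50, 2040], array([83.4, 49.6])), ([379, 133, 19, 17, 252], array([387.8, 140.9]))]
[[-0.5425 -0.1568  0.1255]
 [-0.3853 -0.0943  0.2242]
 [ 0.4564  0.2649  0.2601]]
```

View pics/g1.png

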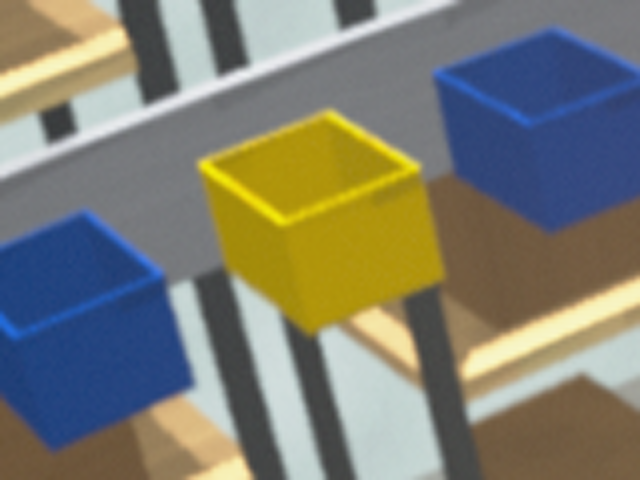

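The crop caught a yellow bin on the shelf behind the bench. The held spacer is at (388,141) in the scene view, so I'll crop there.

Run:
```python
from m import *
p=env.get_image("scene"); cv2.imwrite("pics/g2.png",cv2.resize(p["img"][80:170,328:448],(800,600),interpolation=cv2.INTER_CUBIC)[:,:,::-1])
m=masks(p)["yel"].copy(); m[:,:300]=0; q=cloud(p)[m]; print(np.percentile(q,[2,10,50,90,98],axis=0).round(4))
```

```text
[[0.4107 0.2202 0.1183]
 [0.4173 0.2258 0.1232]
 [0.4419 0.2525 0.1317]
 [0.4572 0.2694 0.1346]
 [0.4608 0.2777 0.1362]]
```

View pics/g2.png

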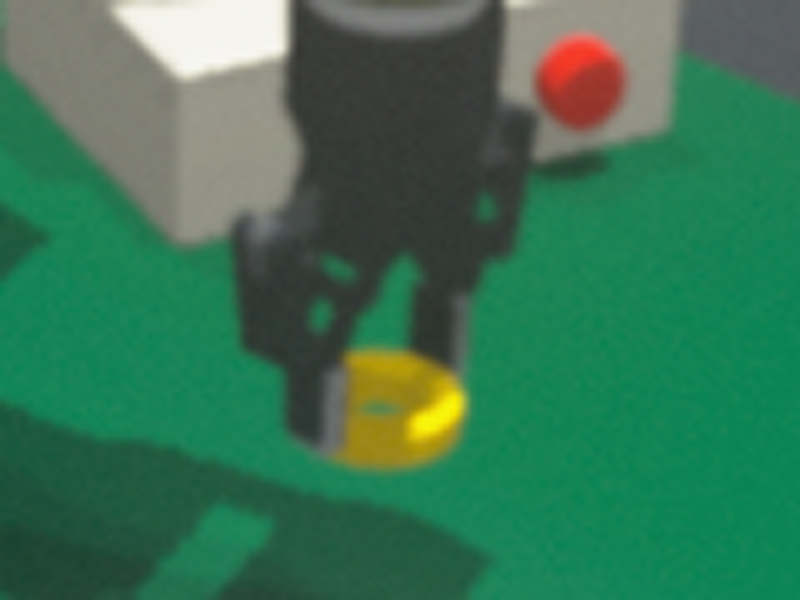

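The crop shows the spacer held level between the pads at about (400,410). Its far edge puts the centre within 2 mm of the tool axis. Next I move it over the post.

>>> servo_tool --deltas "0.4 10 17 0 0 0 0; 0.4 20 34 0 0 0 0; 0.4 20 34 0 0 0 0; 0.4 20 34 0 0 0 0; 0.4 20 34 0 0 0 0; 0.4 20 34 0 0 0 0; 0.4 10 14 20 0 0 0; 0.4 0 0 10 0 0 0"

```text
time_s: 6.77
position: [0.5489, 0.0455, 0.0878]
tool_rot: [[1.0, -0.004, -0.002], [-0.004, -1.0, -0.0], [-0.002, 0.0, -1.0]]
ft_force: [-0.6, -0.1, -0.3]
grip_width: 0.0581
gripper_force: 43.1
```

>>> servo_tool --deltas "0.4 0 0 0 0 0 0; 0.4 0 0 0 0 0 0; 0.4 0 0 0 0 0 0"

```text
time_s: 7.02
position: [0.5473, 0.0499, 0.0906]
tool_rot: [[1.0, 0.001, -0.001], [0.001, -1.0, 0.0], [-0.001, -0.0, -1.0]]
ft_force: [-0.8, 0.2, -0.0]
grip_width: 0.0584
gripper_force: 43.1
```

Run:
```python
from m import *
s=env.observe(); print(s["position"],s["grip_width"],s["ft_force"])
p=env.get_image("scene"); cv2.imwrite("pics/g3.png",cv2.resize(p["img"][160:250,310:430],(800,600),interpolation=cv2.INTER_CUBIC)[:,:,::-1])
m=masks(p)["yel"].copy(); m[:,:300]=0; q=cloud(p)[m]; print(np.percentile(q,[2,10,50,90,98],axis=0).round(4))
p=env.get_image("top"); m=masks(p)["yel"].copy(); print(m[200:270,240:300].sum())
```

```text
[0.54728705 0.04992435 0.09064991] 0.05835419975604557 [-0.77776625  0.22422126 -0.00677385]
[[0.5296 0.0208 0.093 ]
 [0.5362 0.0273 0.0963]
 [0.5621 0.0527 0.1035]
 [0.5762 0.0688 0.1064]
 [0.5797 0.0752 0.108 ]]
16
```

View pics/g3.png

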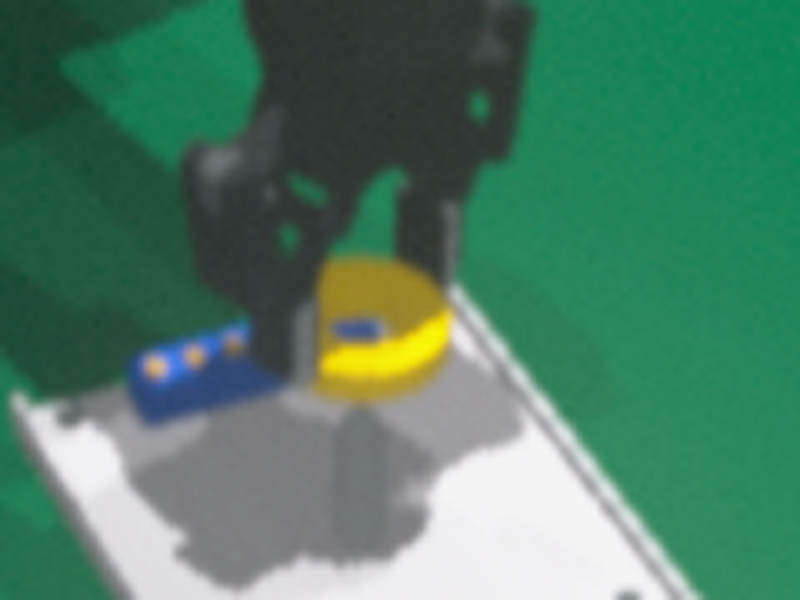

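The crop shows the spacer level over the post, with the post visible below it at (360,470). Now I lower it slowly and watch the force.

>>> servo_tool --deltas "0.4 0 0 15 0 0 0; 0.4 0 0 12 0 0 0; 0.4 0 0 8 0 0 0; 0.4 0 0 8 0 0 0; 0.4 0 0 6 0 0 0; 0.4 0 0 0 0 0 0"

```text
time_s: 7.62
position: [0.5474, 0.0491, 0.0407]
tool_rot: [[1.0, 0.0, -0.001], [0.0, -1.0, 0.0], [-0.001, -0.0, -1.0]]
ft_force: [-0.8, 0.5, -0.3]
grip_width: 0.0581
gripper_force: 43.1
```

>>> servo_tool --deltas "0.4 0 0 10 0 0 0; 0.4 0 0 10 0 0 0; 0.4 0 0 6 0 0 0; 0.4 0 0 3 0 0 0; 0.4 0 0 2 0 0 0; 0.4 0 0 1 0 0 0; 0.4 0 0 0 0 0 0"

```text
time_s: 8.2
position: [0.5479, 0.0488, 0.0094]
tool_rot: [[1.0, -0.0, 0.0], [-0.0, -1.0, 0.0], [0.0, -0.0, -1.0]]
ft_force: [-0.0, -0.7, -1.3]
grip_width: 0.0581
gripper_force: 43.1
```

>>> servo_tool --deltas "0.4 0 0 1 0 0 0; 0.4 0 0 0.5 0 0 0; 0.4 0 0 0 0 0 0; 0.4 0 0 0 0 0 0"

```text
time_s: 8.53
position: [0.548, 0.0488, 0.0082]
tool_rot: [[1.0, -0.0, 0.001], [-0.0, -1.0, -0.0], [0.001, 0.0, -1.0]]
ft_force: [-0.0, -0.3, 0.8]
grip_width: 0.0582
gripper_force: 43.2
```

Roughly 8 mm up, on the plate. Now I open the fingers.

>>> servo_tool --deltas "1 0 0 0 0 0 0; 1 0 0 0 0 0 0; 1 0 0 0 0 0 0; 1 0 0 0 0 0 0; 1 0 0 0 0 0 0; 1 0 0 -20 0 0 0; 1 0 0 -40 0 0 0; 1 0 0 -40 0 0 0"

```text
time_s: 9.2
position: [0.5469, 0.0489, 0.1083]
tool_rot: [[1.0, -0.0, -0.003], [-0.0, -1.0, 0.0], [-0.003, -0.0, -1.0]]
ft_force: [1.5, -0.1, -0.4]
grip_width: 0.0853
gripper_force: 0.0
```

>>> servo_tool --deltas "1 -10 20 -40 0 0 -0.12; 1 -10 40 -30 0 0 -0.12; 1 -10 40 0 0 0 -0.083; 1 -10 40 0 0 0 0; 1 -10 40 0 0 0 0; 1 -10 40 0 0 0 0; 1 -10 40 0 0 0 0; 1 -10 30 0 0 0 0"

```text
time_s: 9.87
position: [0.5469, -0.243, 0.1686]
tool_rot: [[0.949, 0.315, 0.0], [0.315, -0.949, -0.0], [0.0, 0.001, -1.0]]
ft_force: [0.4, -0.1, 0.8]
grip_width: 0.0854
gripper_force: 0.0
```

Run:
```python
from m import *
from scipy.optimize import least_squares
s=env.observe(); print(s["position"],np.round(s["tool_rot"],3),s["time_s"])
for n in("top","scene"):
    p=env.get_image(n); M=masks(p); m=M["yel"].copy()
    m[:,:(200 if n=="top" else 300)]=0; m[:130]=0; q=cloud(p)[m]; print(n,m.sum(),np.percentile(q,[5,50,90],axis=0).round(4))
    print([(b["uv"],round(b["conf"],2),onz(p,b["uv"],.008)[0].round(4)) for b in env.spot_point("spacer",p)][:2])
    print([(np.round(b["uv"]),round(b["conf"],2),onz(p,b["uv"],.0)[0].round(4)) for b in env.spot_point("transformer",p)][:4])
```

```text
[ 0.54687418 -0.24304404  0.1686231 ] [[ 0.949  0.315  0.   ]
 [ 0.315 -0.949 -0.   ]
 [ 0.     0.001 -1.   ]] 9.8667
top 310 [[0.5228 0.0242 0.0178]
 [0.5466 0.046  0.0218]
 [0.5689 0.0675 0.0254]]
[([271.7, 148.0], 0.68, array([0.7831, 0.0554, 0.008 ]))]
[(array([469., 279.]), 0.73, array([ 0.4638, -0.454 ,  0.    ])), (array([412., 348.]), 0.63, array([ 0.2899, -0.311 ,  0.    ])), (array([414., 290.]), 0.57, array([ 0.4322, -0.3137,  0.    ])), (array([417., 160.]), 0.32, array([ 0.7688, -0.3196,  0.    ]))]
scene 286 [[0.5291 0.0207 0.0156]
 [0.5591 0.0385 0.0218]
 [0.5754 0.0635 0.0242]]
[]
[(array([157., 344.]), 0.93, array([ 0.4697, -0.4496, -0.    ])), (array([203., 298.]), 0.89, array([ 0.4342, -0.3131, -0.    ])), (array([167., 264.]), 0.82, array([ 0.2913, -0.3114,  0.    ]))]
```

The spacer lies flat on the plate: its top is at 22 mm, around the post. Next is the transformer.

>>> servo_tool --deltas "1 -25 5 0 0 0 0; 1 -35 7 15 0 0 0; 1 -35 7 20 0 0 0; 1 -25 5 25 0 0 0; 1 -11 2 25 0 0 0; 1 0 0 20 0 0 0; 1 0 0 0 0 0 0; 1 0 0 0 0 0 0"

```text
time_s: 10.83
position: [0.4313, -0.305, 0.0639]
tool_rot: [[0.948, 0.318, -0.001], [0.318, -0.948, 0.001], [-0.0, -0.001, -1.0]]
ft_force: [0.3, -0.2, 0.7]
grip_width: 0.0858
gripper_force: 0.0
```

>>> servo_tool --deltas "1 -1.5 3.5 20 0 0 0; 1 0 0 20 0 0 0; 1 0 0 12 0 0 0; 1 0 0 8 0 0 0; 1 0 0 0 0 0 0; 1 0 0 0 0 0 0"

```text
time_s: 11.33
position: [0.4315, -0.3099, 0.0048]
tool_rot: [[0.948, 0.318, 0.001], [0.318, -0.948, -0.001], [0.001, 0.001, -1.0]]
ft_force: [0.1, -0.2, -0.2]
grip_width: 0.085
gripper_force: 0.0
```

>>> servo_tool --deltas "0.5 0 0 0 0 0 0; 0.5 0 0 0 0 0 0; 0.5 0 0 0 0 0 0; 0.5 0 0 0 0 0 0; 0.5 0 0 0 0 0 0; 0.5 0 0 0 0 0 0; 0.5 0 0 0 0 0 0; 0.5 0 0 0 0 0 0" --newtons 70

```text
time_s: 12.0
position: [0.4311, -0.3099, 0.0057]
tool_rot: [[0.948, 0.317, 0.002], [0.317, -0.948, -0.001], [0.001, 0.002, -1.0]]
ft_force: [-1.4, 3.2, 13.7]
grip_width: 0.0627
gripper_force: 73.5
```

>>> servo_tool --deltas "0.4 0 0 -3 0 0 0; 0.4 0 0 -10 0 0 0; 0.4 0 0 -25 0 0 0; 0.4 0 0 -35 0 0 0; 0.4 0 0 -35 0 0 0; 0.4 0 0 -20 0 0 0; 0.4 0 0 0 0 0 0; 0.4 0 0 0 0 0 0"

```text
time_s: 12.67
position: [0.4306, -0.3097, 0.1322]
tool_rot: [[0.949, 0.317, 0.001], [0.317, -0.949, -0.001], [0.0, 0.001, -1.0]]
ft_force: [-0.4, 0.3, -5.4]
grip_width: 0.0624
gripper_force: 78.8
```

Run:
```python
from m import *
s=env.observe(); print(s["position"],s["grip_width"],s["ft_force"],s["time_s"])
p=env.get_image("scene"); cv2.imwrite("pics/g4.png",cv2.resize(p["img"][220:310,140:260],(800,600),interpolation=cv2.INTER_CUBIC)[:,:,::-1])
M=masks(p); C=cloud(p); x,y,z=C[...,0],C[...,1],C[...,2]
near=(np.hypot(x-s["position"][0],y-s["position"][1])<.07)&(z>.07)&(z<.2)
for k in("cop","white"): q=C[M[k]&near]; print(k,len(q),np.percentile(q,[2,50,98],axis=0).round(4) if len(q) else 0)
R=np.array(s["tool_rot"]); q=(C[M["cop"]&near]-s["position"])@R; print(np.percentile(q,[2,50,98],axis=0).round(4))
```

```text
[ 0.43058245 -0.30974964  0.13222721] 0.06242199712997307 [-0.36043007  0.29893133 -5.37093483] 12.6667
cop 741 [[ 0.4125 -0.3364  0.1289]
 [ 0.4511 -0.3078  0.1555]
 [ 0.4654 -0.2817  0.1615]]
white 0 0
[[-0.0155 -0.0271 -0.0293]
 [ 0.0172  0.0034 -0.0233]
 [ 0.0346  0.0312  0.0033]]
```

View pics/g4.png

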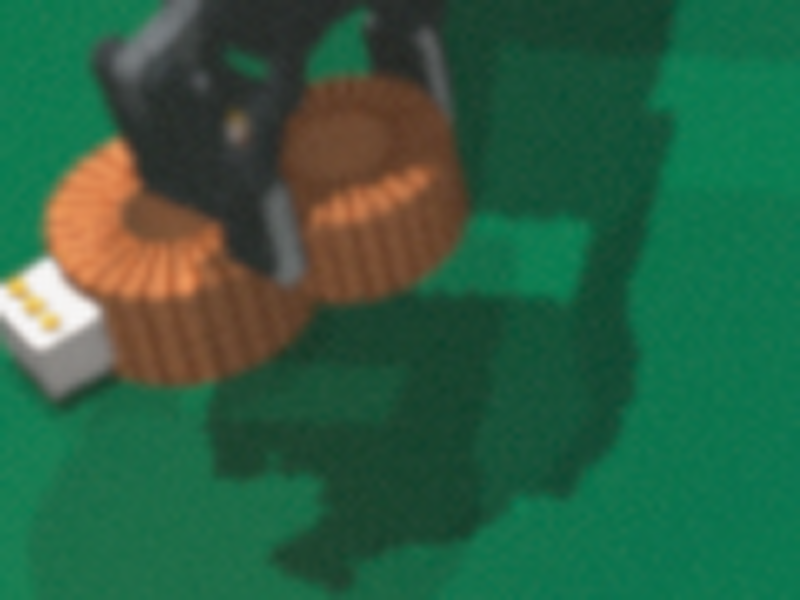

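The crop shows the ring held level. In the crop the block is hidden behind the gripper, on the side away from the scene camera. Now over to the post, then turn to chassis yaw (-21°).

>>> servo_tool --deltas "0.4 15 -20 0 0 0 0; 0.4 22.5 -30 0 0 0 0; 0.4 22.5 -30 0 0 0 0; 0.4 22.5 -30 0 0 0 0; 0.4 22.5 -30 0 0 0 0; 0.4 22.5 -30 0 0 0 0; 0.4 22.5 -30 0 0 0 0; 0.4 22.5 -30 0 0 0 0"

```text
time_s: 13.38
position: [0.5207, -0.035, 0.1297]
tool_rot: [[0.949, 0.317, -0.004], [0.317, -0.949, 0.001], [-0.004, -0.002, -1.0]]
ft_force: [1.7, -0.5, -4.3]
grip_width: 0.0627
gripper_force: 78.8
```

>>> servo_tool --deltas "0.4 22.5 -30 0 0 0 0; 0.4 20 -28 0 0 0 0.115; 0.4 0 0 0 0 0 0.115; 0.4 0 0 0 0 0 0.115; 0.4 0 0 0 0 0 0.115; 0.4 0 0 0 0 0 0.115; 0.4 0 0 0 0 0 0.115; 0.4 0 0 0 0 0 0"

```text
time_s: 14.05
position: [0.5424, 0.0316, 0.1296]
tool_rot: [[0.932, -0.363, -0.004], [-0.363, -0.932, 0.001], [-0.004, 0.001, -1.0]]
ft_force: [0.0, -0.4, -5.7]
grip_width: 0.0627
gripper_force: 79.0
```

>>> servo_tool --deltas "0.4 -1 -10 0 0 0 0; 0.4 -1 -9 5 0 0 0; 0.4 0 0 15 0 0 0; 0.4 0 0 15 0 0 0; 0.4 0 0 8 0 0 0; 0.4 0 0 0 0 0 0; 0.4 0 0 0 0 0 0"

```text
time_s: 14.63
position: [0.5484, 0.0502, 0.0884]
tool_rot: [[0.934, -0.358, -0.001], [-0.358, -0.934, 0.0], [-0.001, 0.0, -1.0]]
ft_force: [0.0, 0.4, -4.8]
grip_width: 0.0624
gripper_force: 79.0
```

Run:
```python
from m import *
s=env.observe(); print(s["position"],s["grip_width"],s["ft_force"],s["time_s"])
p=env.get_image("scene"); cv2.imwrite("pics/g5.png",cv2.resize(p["img"][165:255,310:430],(800,600),interpolation=cv2.INTER_CUBIC)[:,:,::-1])
M=masks(p); C=cloud(p); x,y,z=C[...,0],C[...,1],C[...,2]
near=(np.hypot(x-s["position"][0],y-s["position"][1])<.07)&(z>.06)&(z<.2)
R=np.array(s["tool_rot"]); q=(C[M["cop"]&near]-s["position"])@R; print(np.percentile(q,[2,50,98],axis=0).round(4))
for n in("top","scene"):
    p=env.get_image(n)
    print(n,[(np.round(b["uv"]),round(b["conf"],2),onz(p,b["uv"],s["position"][2]+.01)[0].round(4)) for b in env.spot_point("terminal",p)][:4])
```

```text
[0.54838538 0.05022983 0.08844191] 0.06237719840937199 [ 0.03439548  0.35225474 -4.76314522] 14.6333
[[-0.0223 -0.0265 -0.0292]
 [ 0.0172  0.0025 -0.0236]
 [ 0.0344  0.0295  0.0014]]
top [(array([435., 346.]), 0.73, array([ 0.3008, -0.3459,  0.0984])), (array([458., 262.]), 0.7, array([ 0.4992, -0.3981,  0.0984])), (array([262., 250.]), 0.6, array([0.5114, 0.0605, 0.0984]))]
scene [(array([358., 197.]), 0.96, array([0.5127, 0.0694, 0.0984])), (array([146., 272.]), 0.88, array([ 0.3808, -0.3935,  0.0984])), (array([179., 341.]), 0.75, array([ 0.573 , -0.441 ,  0.0984]))]
```

View pics/g5.png

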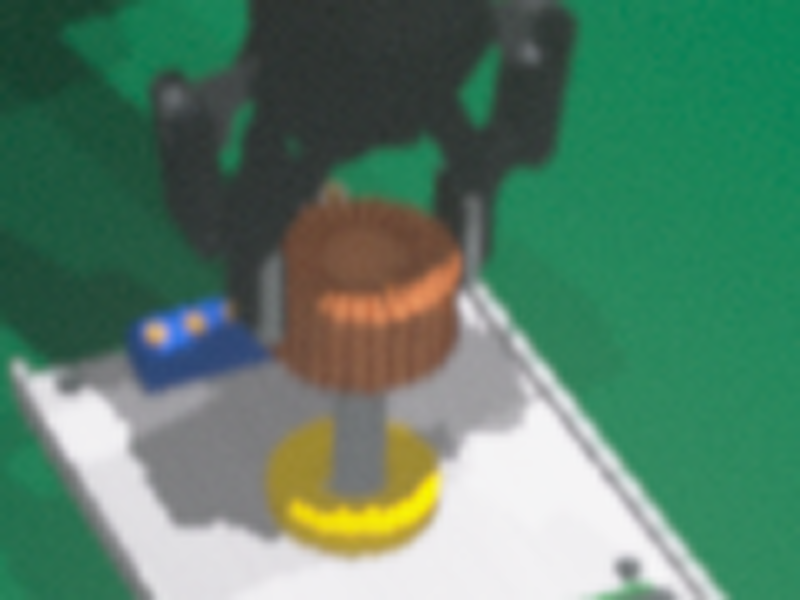

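The crop shows the ring level over the post, with the spacer flat below it at (355,485). The networks put the block at about 158°, facing the strip. Now down.

>>> servo_tool --deltas "0.4 -0.5 0 10 0 0 0; 0.4 0 0 10 0 0 0; 0.4 0 0 7 0 0 0; 0.4 0 0 7 0 0 0; 0.4 0 0 6 0 0 0; 0.4 0 0 0 0 0 0"

```text
time_s: 15.38
position: [0.5472, 0.0501, 0.0472]
tool_rot: [[0.933, -0.36, -0.003], [-0.36, -0.933, 0.0], [-0.003, 0.001, -1.0]]
ft_force: [-0.3, -0.1, -5.2]
grip_width: 0.0628
gripper_force: 79.0
```

>>> servo_tool --deltas "0.4 0.5 0 6 0 0 0; 0.4 0 0 5 0 0 0; 0.4 0 0 4 0 0 0; 0.4 0 0 2 0 0 0; 0.4 0 0 1 0 0 0; 0.4 0 0 0 0 0 0; 0.4 0 0 0 0 0 0"

```text
time_s: 15.97
position: [0.5485, 0.0499, 0.0309]
tool_rot: [[0.933, -0.36, 0.0], [-0.36, -0.933, -0.0], [0.0, -0.0, -1.0]]
ft_force: [-0.0, 0.8, -4.9]
grip_width: 0.0624
gripper_force: 79.0
```

>>> servo_tool --deltas "0.4 0 0 1.5 0 0 0; 0.4 0 0 1 0 0 0; 0.4 0 0 0.5 0 0 0; 0.4 0 0 0.5 0 0 0; 0.4 0 0 0 0 0 0; 0.4 0 0 0 0 0 0"

```text
time_s: 16.47
position: [0.5484, 0.0499, 0.0278]
tool_rot: [[0.933, -0.359, 0.0], [-0.359, -0.933, -0.0], [0.0, -0.0, -1.0]]
ft_force: [-3.6, 0.3, 5.6]
grip_width: 0.0625
gripper_force: 79.9
```

The force turned from -5 to +6 N, so it is seated. Release and rise.

>>> servo_tool --deltas "1 0 0 0 0 0 0; 1 0 0 0 0 0 0; 1 0 0 0 0 0 0; 1 0 0 0 0 0 0; 1 0 0 0 0 0 0; 1 0 0 -10 0 0 0; 1 0 0 -30 0 0 0; 1 0 0 -40 0 0 0"

```text
time_s: 17.13
position: [0.547, 0.05, 0.1067]
tool_rot: [[0.933, -0.36, -0.005], [-0.36, -0.933, 0.001], [-0.005, 0.001, -1.0]]
ft_force: [1.1, -0.1, 0.2]
grip_width: 0.0851
gripper_force: 0.0
```

>>> servo_tool --deltas "1 0 20 -40 0 0 0; 1 0 40 0 0 0 0; 1 0 40 0 0 0 0; 1 0 40 0 0 0 0; 1 0 40 0 0 0 0; 1 0 20 0 0 0 0; 1 0 0 0 0 0 0; 1 0 0 0 0 0 0"

```text
time_s: 17.8
position: [0.4768, -0.1363, 0.1452]
tool_rot: [[0.932, -0.362, 0.001], [-0.362, -0.932, -0.0], [0.001, -0.0, -1.0]]
ft_force: [-0.5, -0.2, 0.2]
grip_width: 0.0851
gripper_force: 0.0
```

Run:
```python
from m import *
s=env.observe(); print(s["position"],s["time_s"])
for n in("top","scene"):
    p=env.get_image(n); M=masks(p); C=cloud(p); x,y,z=C[...,0],C[...,1],C[...,2]
    near=(np.hypot(x-.549,y-.049)<.05)&(z>.03)
    q=C[M["cop"]&near]; print(n,np.percentile(q,[2,50,98],axis=0).round(4))
    P=np.argwhere(M["cop"]&near&(z>.047))[:,::-1]; print(cv2.minEnclosingCircle(onz(p,P,.054)[:,:2].astype(np.float32)))
    print([(np.round(b["uv"]),round(b["conf"],2),onz(p,b["uv"],.038)[0].round(4)) for b in env.spot_point("terminal",p)][:4])
    if n=="top": a=cv2.resize(p["img"][200:275,235:305],(400,400),interpolation=cv2.INTER_CUBIC)
    else: cv2.imwrite("pics/end.png",np.hstack([a,cv2.resize(p["img"][185:265,320:400],(400,400),interpolation=cv2.INTER_CUBIC)])[:,:,::-1])
```

```text
[ 0.47677091 -0.13626046  0.14517737] 17.8
top [[0.5194 0.0199 0.0436]
 [0.5474 0.0463 0.054 ]
 [0.5758 0.0753 0.0592]]
((0.5472582578659058, 0.04790767654776573), 0.03159627690911293)
[(array([457., 259.]), 0.94, array([ 0.51 , -0.414,  0.038])), (array([261., 251.]), 0.89, array([0.5156, 0.0689, 0.038 ])), (array([436., 347.]), 0.69, array([ 0.2954, -0.3623,  0.038 ]))]
scene [[0.5236 0.0167 0.0318]
 [0.5597 0.0376 0.053 ]
 [0.5825 0.0739 0.0575]]
((0.5519528985023499, 0.046348486095666885), 0.036449022591114044)
[(array([355., 217.]), 0.77, array([0.5067, 0.0686, 0.038 ])), (array([148., 268.]), 0.75, array([ 0.3102, -0.3631,  0.038 ])), (array([177., 343.]), 0.56, array([ 0.5253, -0.4284,  0.038 ])), (array([480., 242.]), 0.24, array([0.7598, 0.2005, 0.038 ]))]
```

View pics/end.png

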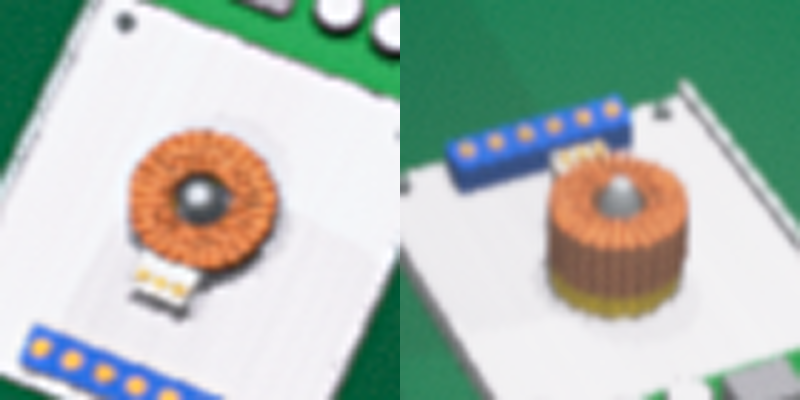

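The crop shows the ring down on the spacer, with the post through both at (200,195). The white block at (165,280) points at the strip. I'm handing it in.

```bash
python3 -c "
from rig import env
print(env.close_job())"
```

```text
the job is handed in; nothing more can be done
None
```

The job is handed in at about 18 s of the 51 s. The spacer lies flat on the chassis plate and the 64 mm transformer is lowered fully home on top of it. Its terminal block faces the blue strip, everything is released, and the bottle, tray and screwdriver were never approached; the hand-in call returned no verdict.

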